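# Seat a mirror plate on its three-ball kinematic base

## Robot

A 6-joint arm with a two-finger parallel gripper is mounted at the origin on the work surface; the furniture and walls round the work are solid. World frame = base frame: x ahead of the robot, y to its left, z up, the work surface at z = 0. Lengths are in m, angles in rad, forces in N, time in s.
With the tool pointing down it reaches from about 0.35 to 0.875 m from the base axis. Payload 4.2 kg.
Tool frame: the origin (TCP) lies at the very end of the fingers, on their centre line; the grasp point (between the pads) lies 19 mm behind it; y points along the fingers, z is the direction in which the jaws open and shut, and the axes are right-handed (so a half turn about y gives the same grasp; the last joint's range is limited). The gripper opens to 85 mm and grips with 20 to 120 N. Pads are 22 mm wide; open, the fingers measure 114 mm over their backs; the gripper's body (76 mm by 85 mm) begins 54 mm behind the grasp point. The pads swing forward as they close: fully open they stand 13 mm farther back than shut.
Start: joints at [-0.933, 0.385, 0.008, 0, -1.194, -0.259], TCP at [0.231, -0.581, 0.231] pointing down, gripper open.
Joint ranges: [-3.14, 3.14], [-1.21, 2.06], [-1.07, 1.41], [-3.16, 2.05], [-2.99, -0.16], [-3.1, 3.1]. Speed limits (rad/s): [2.79, 2.79, 3.14, 3.14, 3.14, 3.14].

## Interface

Orientations are given as [roll, pitch, yaw] about the fixed x, y, z axes, in that order (R = Rz(yaw) Ry(pitch) Rx(roll)).
In Python, from rig import env, camera, job gives the robot as it stands. The module is installed in compiled form; this text tells all that it offers.
- The arm moves only by the tool jog_arm, never from a script. Its arguments are lists of equal length, an entry for each row: "delta_pos": the shift along the tool's x, y, z in cm, a list of three; "yaw": the turn about the tool's y in rad; "jaw": the finger opening in cm, from 0 to 8.54. In form: {"delta_pos": [[tx, ty, tz], ...], "yaw": [yaw, ...], "jaw": [jaw, ...]}. A call has 1 to 12 rows; each row is the pose to reach, as a shift and turn from the pose commanded when the call began, along the tool's axes at that moment; what a row does not reach only later rows make up. A row lasts 1/12 s, in which the tool goes at most 41.7 mm and 7.16 degrees, less where a joint would pass 70% of its speed; a pose out of reach is approached as far as the arm can. A call with a gripper value outside its range is refused whole. The fingers move at their own pace and stop on an object; "newtons" is the grip in N (left out, the last holds). Time passes only in rows, so rows that repeat a pose let the fingers close. It gives the time, the measured TCP pose, the force and the opening at its end, in the units of the state.
- env.read_state(): the state, without advancing time (a new reading comes with each control period).
- camera(name): name is "scene" or "top" or "wrist"; returns a dict with "frame" (480x640x3 uint8, blue, green, red), "fx", "fy", "cx", "cy" (pixels), "R" (3x3) and "t" (3): a world point X has camera coordinates R X + t. Camera axes: x right, y down, z forward; pixel columns grow to the right and rows downward; lengths in m; the calibration is good to about 2 mm. The wrist camera is an equidistant fisheye: a pixel r from the principal point sees the ray r / f radians off the axis. A picture is of the moment at which its call begins. There is no depth.
- job.sign_off(): hands the job in, once; it reports no verdict.
The state is a dict: "time": time; "joints": joint angles; "dq": joint speeds; "joint_efforts": joint torques, N m; "eef_pos": TCP position; "tcp_rot": TCP orientation; "ft_force": force on the tool from outside, world axes, zero at the start; "wrist_torque": the same for the moment, N m; "grip_width": finger opening in m.
Only numpy, scipy, OpenCV 4.12 (cv2) and the standard library are available. Lean on these libraries where they do the work, as an engineer would, in place of code of your own. Each camera call takes 0.05 s, during which the arm holds its last target. There are 200 camera calls.

## Task

Put the mirror plate back on its three-ball base, with the mirror facing the side of the base that has two balls, and press it straight down, holding it level by its block, gently and by feel (15 N is enough, never more than about 20 N), until both sprung rollers have snapped over its side ears and hold it fully home, level on all three balls. Set it down without dropping or hammering it, let go of it, and leave the other things on the bench where they stand.

Things in the scene. Friction and masses are not known exactly. Their poses are not given: they have to be found in the camera images.
- mirror_plate: Loose mirror plate, 0.2 to 0.4 kg: aluminium, 80 (x) x 106 (y) x 10 mm, with a black upright grip block in its middle and a round mirror on the block's +x face. Origin: centre of its underside, at bench height when it stands on the bench; z up. It fits the base only with its origin over the base's origin and all axes parallel to the base's, not turned half round.
- block_top (a point): Centre of the flat top of the plate's grip block, 75 mm above the plate's origin. The block is 36 (x) x 24 (y) mm, plain from 15 to 75 mm above the origin; grip it across its 24 mm. Hold it there to press the plate home.
- mirror_face (a point): Centre of the mirror's outer face, 23.5 mm in front of (+x) and 50 mm above the plate's origin. The mirror is 36 mm across, 6 mm thick, on the block's +x face.
- ear_left (a point): Middle of the tip of the wedge-shaped steel ear along the plate's +y side, 58 mm from and 11 mm above the plate's origin; 70 mm long along x, sloping inward above and below the tip. A like ear is on the -y side. Under the plate three pairs of 7 mm pins form grooves for the three balls, at (x, y) = (18, 44), (18, -44), (-32, 0) mm.
- base: Fixed kinematic base, 84 (x) x 204 (y) mm: a steel foot and on it a head with three 16 mm steel balls at (x, y) = (18, 44), (18, -44), (-32, 0) mm. Origin: centre of the foot, on the bench; x points to the two-ball side, z up. The head's height is set by a locked screw, anywhere from 0 to 40 mm above its lowest, new every time and NOT measured (this pose is the foot's).
- seat_low (a point): Point 38 mm above the base's origin: the plate's origin when home if the head is at its lowest; truly 0 to 40 mm higher, so press by feel. Heights above the bench, head lowest: ball tops 41, roller axes 54, guide walls' tops 60 mm. A plate merely set down rests with its ears on the sprung rollers, 11.5 mm above home.
- latch_left (a joint): Outward slide of the pair of sprung rollers (8 mm thick, along x, axis 60 mm from the base's centre) at the base's +y side, in m: 0 at rest and when the plate merely lies on the rollers, 0.004 as the ear's tip passes, about 0.002 (0.001 to 0.003) when snapped over the ear of a plate that is home. Spring 3 N at rest plus 0.6 N per mm.
- latch_right (a joint): The same at the base's -y side. Pressing the plate down, held level by its block (loose it may tilt and jam), with about 9 N, its weight included, drives the rollers apart; from 5 mm above home they pull it down by themselves onto the balls with about 5 N, and centre it once it is let go. Guide walls stand at y = +-85 to +-95 mm.
- wash_bottle: Bystander: white wash bottle with orange cap and bent spout, 66 x 113 x 214 mm; origin at the centre of its underside.
- bottle_amber: Bystander: brown bottle with black cap, 58 mm across, 115 mm tall; origin at the centre of its underside.
- vial: Bystander: small clear vial with black cap, 22 mm across, 48 mm tall; origin at the centre of its underside.
- beaker: Bystander: glass beaker, 73 mm across, 94 mm tall; origin at the centre of its underside.

How it is judged:
At the end, for the whole second after the job is handed in: Plate at rest on the balls: origin within 2.5 mm sideways of the base's, x axis within 0.03 rad, mirror on the two-ball side, level within 0.02 rad; both rollers over the ears (each latch joint 0.8 to 3.4 mm), springs holding it (contact force with the base over 8 N) (horizontal distance between mirror_plate and base below 0.0025 m and angle between the x axis of mirror_plate and the x axis of base, either way round below 0.03 rad and x of mirror_face in the frame of base above 0.015 m and angle between mirror_plate's own z axis and vertical below 0.02 rad and contact force between mirror_plate and base above 8 N and linear speed of mirror_plate below 0.01 m/s and angular speed of mirror_plate below 0.1 rad/s and value of joint latch_left between 0.0008 and 0.0034 m and value of joint latch_right between 0.0008 and 0.0034 m); the robot touches nothing.
It fails at once if the plate is pressed, dropped or hammered onto its base too hard (contact force between plate and base, springs included, over 55 N) (contact force between mirror_plate and base above 55 N).
It fails at once if the plate is tipped over (more than 45 degrees) (angle between mirror_plate's own z axis and vertical above 0.785 rad).
It fails at once if a bystander is moved more than 20 mm (distance of any of wash_bottle, bottle_amber, vial, beaker from where it was at the start of the episode above 0.02 m).
It also fails if it takes over 35 s, if anything falls off the work surface, if the arm or the gripper's body presses on something with over 40 N, if the wrist force passes 120 N, or if a joint passes its speed limit or range.

## Working session

There is one attempt and no reset: what is moved stays moved. The work goes in short steps, Python scripts to look and compute and a tool call to move; the robot and the scene stay as the last step left them, time stands still between calls to the robot, and variables do not carry over. Pictures are saved under pics/ and viewed, about 8 in all and at most 12, crops included, and the job is handed in when it is done.

Besides the shell and the picture viewer there is one more tool, called after "Emit:" as name(argument=value, ...) on one line, values as JSON. jog_arm: Moves the arm, as the interface text tells. Its arguments: {"type":"object","properties":{"delta_pos":{"type":"array"},"yaw":{"type":"array"},"jaw":{"type":"array"},"newtons":{"type":"number"}},"required":["delta_pos","yaw","jaw"]}

```bash
mkdir -p pics; cat > h.py <<'E'
import numpy as np, cv2
from rig import env, camera, job
def ray(c,u,v):
    R=np.array(c['R']);t=np.array(c['t'])
    d=R.T@np.array([(u-c['cx'])/c['fx'],(v-c['cy'])/c['fy'],1]); return -R.T@t,d
def onz(c,u,v,z):
    o,d=ray(c,u,v); return o+d*(z-o[2])/d[2]
def proj(c,X):
    p=np.array(c['R'])@np.array(X)+np.array(c['t']); return c['cx']+c['fx']*p[0]/p[2],c['cy']+c['fy']*p[1]/p[2]
def tri(c1,p1,c2,p2):
    o,d=ray(c1,*p1);q,e=ray(c2,*p2)
    s=np.linalg.lstsq(np.c_[d,-e],q-o,rcond=None)[0]
    a=o+s[0]*d;b=q+s[1]*e; return (a+b)/2,np.linalg.norm(a-b)
E
python3 - <<'E'
from h import *
print(env.read_state())
for n in('scene','top'):
    c=camera(n); cv2.imwrite(f'pics/{n}0.png',c['frame']); np.save(f'pics/{n}0.npy',c,allow_pickle=True)
    print(n,c['fx'],c['cx'],c['cy'],-np.array(c['R']).T@c['t'],np.round(c['R'],3))
E
```

```text
{'time': 0.0, 'joints': array([-9.33387937e-01,  3.85570392e-01,  6.61283725e-03, -5.13753516e-04,
       -1.19397944e+00, -2.58590289e-01]), 'dq': array([ 0.0013013 , -0.00114757, -0.00124457,  0.00078887,  0.00148244,
        0.00104116]), 'joint_efforts': array([-3.13693108e-04, -3.92287838e+01,  1.88399935e+01,  4.18614998e+00,
       -4.65654273e-03,  1.20432492e-05]), 'eef_pos': array([ 0.23093824, -0.58013881,  0.23020595]), 'tcp_rot': array([-1.56860474e+00,  8.59839754e-05,  3.78628641e-01]), 'ft_force': array([-0.48219668,  0.42027401, -0.2361407 ]), 'wrist_torque': array([ 0.0070214 , -0.05727738,  0.00508373]), 'grip_width': 0.08549513256495822}
scene 587.9481785187484 313.75718364316776 249.92290586453186 [-0.18168669  0.44950741  0.76672864] [[-0.487 -0.873 -0.021]
 [-0.546  0.324 -0.772]
 [ 0.681 -0.365 -0.635]]
top 456.61927137364404 323.4720898629059 240.8458903598974 [0.50008092 0.05521795 0.9523798 ] [[ 0.01  -1.     0.013]
 [-0.997 -0.011 -0.079]
 [ 0.08  -0.012 -0.997]]
```

View pics/scene0.png

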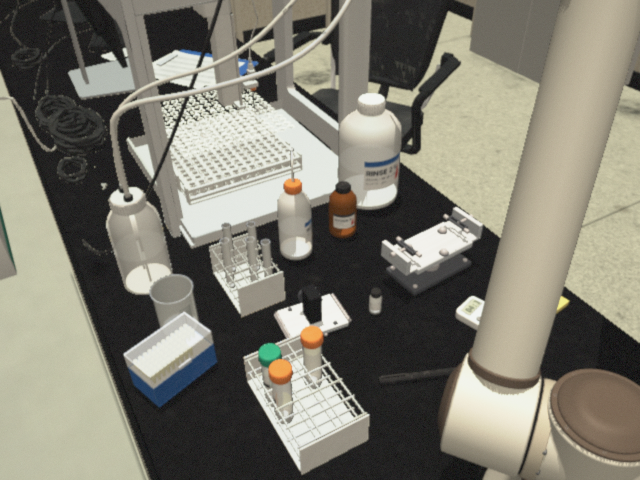

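View pics/top0.png

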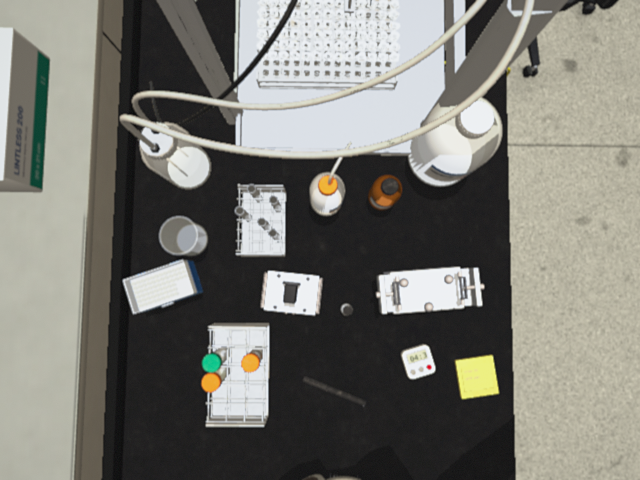

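The scene picture shows the plate at about (312,316) with its black block at (312,300), and the base at about (432,250). In the top picture the plate is at (291,293), the base at (430,290) and the vial at (347,310). I'll zoom in on both.

```bash
python3 - <<'E'
import cv2,numpy as np
t=cv2.imread('pics/top0.png');s=cv2.imread('pics/scene0.png')
a=cv2.resize(t[255:330,250:500],None,fx=3.2,fy=3.2,interpolation=cv2.INTER_CUBIC)
b=cv2.resize(s[200:350,265:490],None,fx=2.3,fy=2.3,interpolation=cv2.INTER_CUBIC)
o=np.zeros((a.shape[0]+b.shape[0],800,3),np.uint8);o[:a.shape[0],:a.shape[1]]=a;o[a.shape[0]:,:b.shape[1]]=b
print(o.shape);cv2.imwrite('pics/z1.png',o)
E
```

```text
(585, 800, 3)
```

View pics/z1.png

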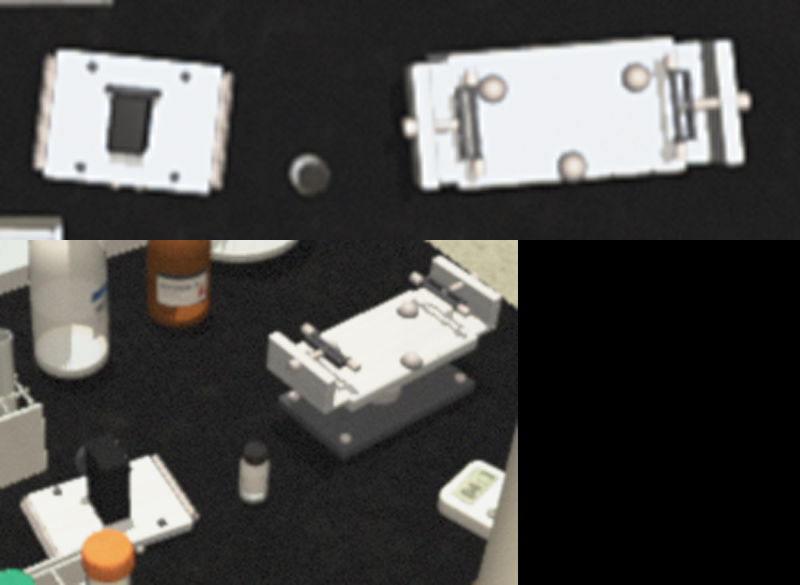

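The mirror is on the block's far (+x) side, at zoom (133,92), and the base's two balls at zoom (492,88) and (636,77) are also on its +x side. The plate therefore needs only about 8° of turn.

```bash
python3 - <<'E'
from h import *
T=np.load('pics/top0.npy',allow_pickle=True).item();S=np.load('pics/scene0.npy',allow_pickle=True).item()
tp=lambda x,y:(250+(x+.5)/3.2-.5,255+(y+.5)/3.2-.5); sp=lambda x,y:(265+(x+.5)/2.3-.5,200+(y-240+.5)/2.3-.5)
A,B,C=tp(492,88),tp(636,77),tp(572,165)
print('B',tri(T,B,S,sp(408,309)),'C',tri(T,C,S,sp(411,360)))
for z in(.05,.07):
  a,b,c=[onz(T,*p,z)[:2] for p in(A,B,C)]
  m=(a+b)/2; print(z,a,b,c,np.linalg.norm(a-b),np.linalg.norm(m-c)); 
  y=(a-b);print('yaw',np.arctan2(-y[0],y[1]),'org',m+(c-m)*18/50)
# plate
g=T['frame'][255:330,255:330]; m=(g.min(2)>150).astype(np.uint8)
cs,_=cv2.findContours(m,0,2); k=max(cs,key=cv2.contourArea)+np.array([255,255]); r=cv2.minAreaRect(k.astype(np.float32)); print(r)
bx=cv2.boxPoints(r); P=np.array([onz(T,*p,.01)[:2] for p in bx]);print(P,P.mean(0),np.linalg.norm(P[0]-P[1]),np.linalg.norm(P[1]-P[2]))
# block top centre: triangulate
print('block', tri(T,tp(131,108),S,sp(107,447)))
# bystanders clearance: vial
print('vial',onz(T,*tp(312,176),.048))
E
```

```text
B (array([ 0.49943808, -0.19995461,  0.06375341]), np.float64(0.0007930560346542778)) C (array([ 0.44600311, -0.16063406,  0.06227717]), np.float64(0.0004149227964491672))
0.05 [ 0.4920296  -0.11436417] [ 0.4996434  -0.20354992] [ 0.44537241 -0.16342843] 0.08951015532922138 0.05066179188577227
yaw 0.08516365504384117 org [ 0.47766943 -0.16056674]
0.07 [ 0.49220805 -0.11060561] [ 0.4996531  -0.19781468] [ 0.44658495 -0.15858244] 0.08752628655063624 0.04953894334618817
yaw 0.08516365504384117 org [ 0.47816615 -0.15578417]
((291.136962890625, 292.6986389160156), (57.7859992980957, 39.98958969116211), 6.009006023406982)
[[0.43314807 0.17129077]
 [0.51429196 0.16436565]
 [0.50302971 0.04604967]
 [0.42191688 0.05380331]] [0.46809666 0.10887735] 0.08143886396463154 0.1188507847469184
block (array([0.47735639, 0.10546901, 0.06729669]), np.float64(0.003093299040195596))
vial [ 0.43714144 -0.0037321   0.048     ]
```

Rough estimates: base origin (0.478, -0.157), yaw 0.085, head about 30 mm up. Plate origin (0.468, 0.109), yaw about -0.09. Next I move over the base for a closer look with the wrist camera.

Emit:
jog_arm(delta_pos=[[38.6,-3,30.2],[38.6,-3,30.2],[38.6,-3,30.2],[38.6,-3,30.2],[38.6,-3,30.2],[38.6,-3,30.2],[38.6,-3,30.2],[38.6,-3,30.2],[38.6,-3,30.2],[38.6,-3,30.2],[38.6,-3,30.2],[38.6,-3,30.2]], yaw=[0.294,0.294,0.294,0.294,0.294,0.294,0.294,0.294,0.294,0.294,0.294,0.294], jaw=[8.5,8.5,8.5,8.5,8.5,8.5,8.5,8.5,8.5,8.5,8.5,8.5])

```text
time: 1.1
eef_pos: [0.4787, -0.155, 0.2614]
tcp_rot: [-1.571, 0.0, 0.086]
ft_force: [1.1, -0.4, 0.0]
grip_width: 0.0848
```

```bash
python3 - <<'E'
from h import *
c=camera('wrist'); np.save('pics/w1.npy',c,allow_pickle=True); cv2.imwrite('pics/w1.png',c['frame'])
print(c['fx'],c['fy'],c['cx'],c['cy'],-np.array(c['R']).T@c['t'],np.round(c['R'],3),env.read_state()['eef_pos'])
E
```

```text
371.64829954431775 371.64829954431775 317.1753201096117 242.21531128916365 [ 0.39547094 -0.16210014  0.40377673] [[-0.086  0.996 -0.001]
 [ 0.945  0.082  0.318]
 [ 0.317  0.027 -0.948]] [ 0.48200421 -0.15157628  0.26163024]
```

View pics/w1.png

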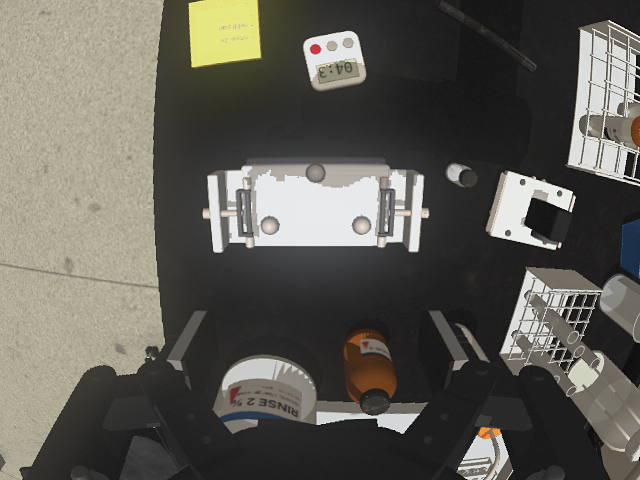

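The wrist picture shows the three balls at (270,226), (362,225) and (316,172), and the plate at right around (532,210). I'll take a settled picture and refine the ball positions.

```bash
cat >> h.py <<'E'
def wray(c,u,v):
    x,y=u-c['cx'],v-c['cy'];r=np.hypot(x,y);th=r/c['fx'];R=np.array(c['R'])
    return -R.T@np.array(c['t']),R.T@np.array([np.sin(th)*x/r,np.sin(th)*y/r,np.cos(th)])
def wz(c,u,v,z):
    o,d=wray(c,u,v); return o+d*(z-o[2])/d[2]
def near(o,d,q,e):
    s=np.linalg.lstsq(np.c_[d,-e],q-o,rcond=None)[0];a=o+s[0]*d;b=q+s[1]*e
    return (a+b)/2,np.linalg.norm(a-b)
E
python3 - <<'E'
from h import *
c=camera('wrist'); np.save('pics/w2.npy',c,allow_pickle=True)
T=np.load('pics/top0.npy',allow_pickle=True).item()
def circ(f,u,v,w,rmin,rmax):
    k=8;x0,y0=int(u-w),int(v-w);g=cv2.cvtColor(f[y0:y0+2*w,x0:x0+2*w],6);g=cv2.resize(g,None,fx=k,fy=k,interpolation=cv2.INTER_CUBIC)
    h=cv2.HoughCircles(g,cv2.HOUGH_GRADIENT,1.5,40,param1=80,param2=12,minRadius=int(rmin*k),maxRadius=int(rmax*k))[0]
    h=min(h[:4],key=lambda q:np.hypot(q[0]/k-w,q[1]/k-w)); return x0+(h[0]+.5)/k-.5,y0+(h[1]+.5)/k-.5,h[2]/k
W=[circ(c['frame'],u,v,16,6.5,12) for u,v in((362,225),(270,226),(316,172))]
Tt=[circ(T['frame'],250+x/3.2,255+y/3.2,10,3,6) for x,y in((492,88),(636,77),(572,165))]
print(W);print(Tt)
for w,t in zip(W,Tt): print(near(*wray(c,*w[:2]),*ray(T,*t[:2])))
for z in(.053,.058,.063,.068):
  a,b,q=[wz(c,*w[:2],z)[:2] for w in W];m=(a+b)/2;y=a-b
  print(z,np.linalg.norm(y),np.linalg.norm(m-q),'yaw',np.arctan2(-y[0],y[1]),'org',m+(q-m)*18/50)
o=cv2.resize(c['frame'][150:250,190:440],None,fx=3,fy=3,interpolation=cv2.INTER_CUBIC)
for u,v,r in W: cv2.circle(o,(int((u-190)*3),int((v-150)*3)),int(r*3),(0,0,255),1)
p=cv2.resize(c['frame'][160:260,470:590],None,fx=2.5,fy=2.5,interpolation=cv2.INTER_CUBIC)
I=np.zeros((560,800,3),np.uint8);I[:300,:750]=o;I[300:550,:300]=p;cv2.imwrite('pics/z2.png',I)
E
```

```text
[(np.float32(363.84375), np.float32(221.78125), np.float32(8.43125)), (np.float32(266.03125), np.float32(220.53125), np.float32(9.44375)), (np.float32(312.03125), np.float32(168.03125), np.float32(9.95))]
[(np.float32(403.53125), np.float32(282.34375), np.float32(4.51875)), (np.float32(448.15625), np.float32(278.59375), np.float32(4.74375)), (np.float32(428.34375), np.float32(306.71875), np.float32(4.81875))]
(array([ 0.48952661, -0.10907031,  0.06925132]), np.float64(0.005975743902920203))
(array([ 0.49946817, -0.2015441 ,  0.05258822]), np.float64(0.0017031342375482125))
(array([ 0.44389899, -0.16085134,  0.05692059]), np.float64(0.0023923400378220196))
0.053 0.09629991503566182 0.0522198637621578 yaw 0.0773809789948875 org [ 0.47654126 -0.15540479]
0.058 0.09492733352224217 0.05147556383617468 yaw 0.07738097899488762 org [ 0.4754275  -0.15545827]
0.063 0.09355475200882252 0.05073126391019145 yaw 0.07738097899488713 org [ 0.47431374 -0.15551175]
0.068 0.09218217049540291 0.049986963984208266 yaw 0.07738097899488723 org [ 0.47319998 -0.15556522]
```

View pics/z2.png

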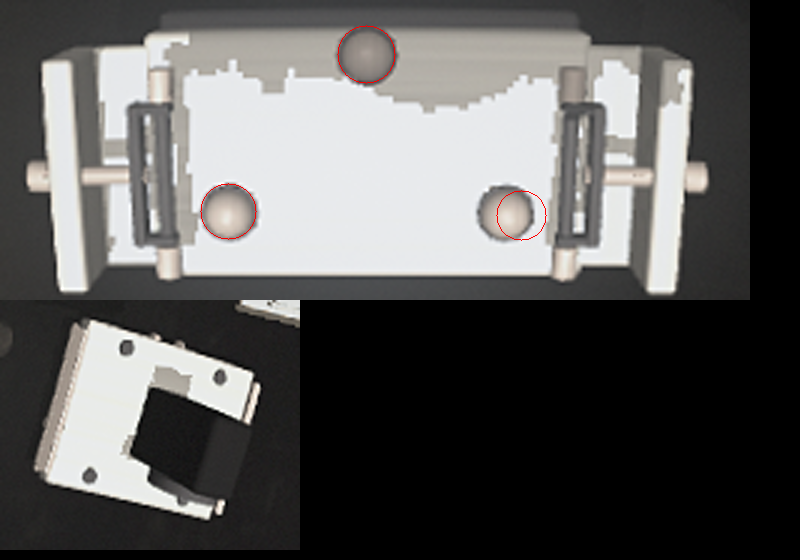

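The two red circles on the left and upper balls fit. The third ball is really at zoom (505,212), so I'll correct it by colour threshold around there.

```bash
python3 - <<'E'
from h import *
c=np.load('pics/w2.npy',allow_pickle=True).item();T=np.load('pics/top0.npy',allow_pickle=True).item()
def blob(u,v,w=13):
    x0,y0=int(u-w),int(v-w);f=c['frame'][y0:y0+2*w,x0:x0+2*w];f=cv2.resize(f,None,fx=8,fy=8,interpolation=cv2.INTER_CUBIC)
    m=(f.min(2)<215).astype(np.uint8);cs,_=cv2.findContours(m,0,2)
    k=min(cs,key=lambda q:abs(cv2.contourArea(q)/64-270)); (x,y),r=cv2.minEnclosingCircle(k)
    M=cv2.moments(k);return x0+(x+.5)/8-.5,y0+(y+.5)/8-.5,r/8,x0+M['m10']/M['m00']/8-.44,y0+M['m01']/M['m00']/8-.44
A=blob(358,220.6);B=blob(266,220.5);print(A,B)
W=[A[3:],B[3:],(312.03,168.03)]
Tt=[(403.53,282.34),(448.2,278.6),(428.34,306.7)]
for w,t in zip(W,Tt): print(near(*wray(c,*w[:2]),*ray(T,*t[:2])))
for z in(.05,.055,.06,.065):
  a,b,q=[wz(c,*w[:2],z)[:2] for w in W];m=(a+b)/2;y=a-b;x=m-q
  print(z,np.linalg.norm(y),np.linalg.norm(m-q),'yaw',np.arctan2(-y[0],y[1]),np.arctan2(x[1],x[0]),'org',m+(q-m)*18/50)
# plate: yaw/pos from wrist2
f=c['frame'][160:260,470:590];m=(f.min(2)>190).astype(np.uint8)
cs,_=cv2.findContours(m,0,2);k=max(cs,key=cv2.contourArea)[:,0]+np.array([470,160])
P=np.array([wz(c,*p,.01)[:2] for p in k]);r=cv2.minAreaRect((P*1000).astype(np.float32));print(r)
s=env.read_state();print(s['eef_pos'],s['tcp_rot'])
E
```

```text
(357.9750003814697, 220.5625, 10.48414421081543, 357.9912904540841, 220.59927581989717) (261.5241165161133, 219.3125, 15.077353477478027, 264.4384958017834, 220.5652061863126)
(array([ 0.49066134, -0.11221454,  0.05774581]), np.float64(0.002840955786138266))
(array([ 0.49978915, -0.20277061,  0.05074115]), np.float64(0.0003523164501503761))
(array([ 0.44391992, -0.16086019,  0.0568235 ]), np.float64(0.002416251346360811))
0.05 0.09282115313194333 0.05202915658767773 yaw 0.08985478865797494 0.0701451462372277 org [ 0.47705607 -0.15779742]
0.055 0.0915093733243673 0.05129386301811922 yaw 0.08985478865797478 0.07014514623722791 org [ 0.47594448 -0.15781663]
0.06 0.09019759351679132 0.05055856944856065 yaw 0.08985478865797517 0.0701451462372282 org [ 0.47483289 -0.15783584]
0.065 0.08888581370921535 0.04982327587900214 yaw 0.08985478865797496 0.07014514623722842 org [ 0.47372129 -0.15785505]
((464.7655029296875, 109.7099609375), (107.29973602294922, 81.00440979003906), 84.0655517578125)
[ 0.48033883 -0.15363241  0.26125681] [-1.57052408e+00 -9.22507938e-04  9.09532171e-02]
```

Ball centres come out at z about 0.063, so the head is about 30 mm up and the seat is near 0.068. The wrist and top cameras agree on the plate-to-base offset, about (+9.7, -266.7) mm. Next I move over the plate.

Emit:
jog_arm(delta_pos=[[0.9,5.3,26.5],[0.9,5.3,26.5],[0.9,5.3,26.5],[0.9,5.3,26.5],[0.9,5.3,26.5],[0.9,5.3,26.5],[0.9,5.3,26.5],[0.9,5.3,26.5],[0.9,5.3,26.5],[0.9,5.3,26.5],[0.9,5.3,26.5],[0.9,5.3,26.5]], yaw=[0.186,0.186,0.186,0.186,0.186,0.186,0.186,0.186,0.186,0.186,0.186,0.186], jaw=[8.5,8.5,8.5,8.5,8.5,8.5,8.5,8.5,8.5,8.5,8.5,8.5])

```text
time: 2.2
eef_pos: [0.4647, 0.1063, 0.2086]
tcp_rot: [-1.571, -0.0, -0.103]
ft_force: [0.7, 0.2, -0.5]
grip_width: 0.0851
```

```bash
python3 - <<'E'
from h import *
c=camera('wrist'); np.save('pics/w3.npy',c,allow_pickle=True); cv2.imwrite('pics/w3.png',c['frame'])
s=env.read_state();print(s['eef_pos'],s['tcp_rot'],s['ft_force'],-np.array(c['R']).T@c['t'])
f=c['frame'][100:350,150:500];m=(f.min(2)>190).astype(np.uint8)
cs,_=cv2.findContours(m,0,2);k=max(cs,key=cv2.contourArea)[:,0]+np.array([150,100]);print(k.min(0),k.max(0))
P=np.array([wz(c,*p,.01)[:2] for p in k]);print(cv2.minAreaRect((P*1000).astype(np.float32)))
E
```

```text
[0.46476112 0.10641164 0.20855107] [-1.57054881e+00 -3.18860304e-04 -1.03135447e-01] [-0.32320931  0.12639751  0.41545087] [0.38163255 0.1146671  0.35093588]
[359 100] [498 135]
((381.8994140625, 221.99603271484375), (136.84378051757812, 32.736751556396484), 89.57173156738281)
```

View pics/w3.png

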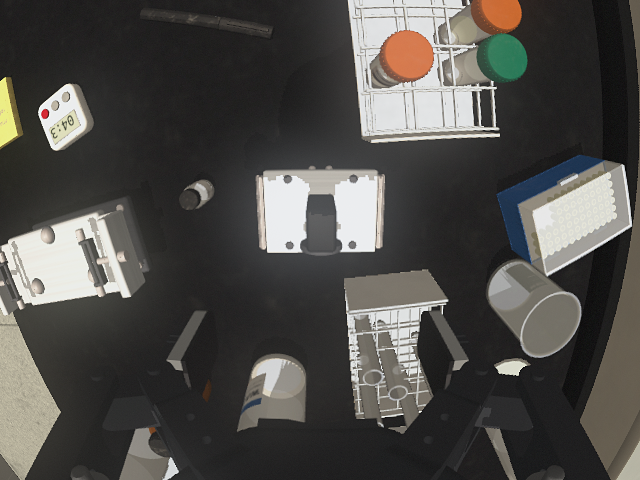

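The plate is centred at about (320,210), square to the tool, with the block top at (321,215). The fingers are at (190,340) and (443,340), well clear. The contour picked up the tube rack, so I'll recompute with a tight crop.

```bash
python3 - <<'E'
from h import *
c=np.load('pics/w3.npy',allow_pickle=True).item();T=np.load('pics/top0.npy',allow_pickle=True).item()
f=c['frame'][155:262,252:392];m=(f.min(2)>100).astype(np.uint8)
m=cv2.morphologyEx(m,cv2.MORPH_OPEN,np.ones((9,9)))
cs,_=cv2.findContours(m,0,2);k=max(cs,key=cv2.contourArea)[:,0]+np.array([252,155]);print(k.min(0),k.max(0))
P=np.array([wz(c,*p,.01)[:2] for p in k]);r=cv2.minAreaRect((P*1000).astype(np.float32));print(r)
# pin heads/screws on plate: dark dots, 2 views -> height
for w,t in(((288,179.5),(312,0)),): pass
# dark dots on plate (wrist) and in top zoom
W=[(287.5,179.5),(353,179),(289,245),(349.5,245)]
Z=[(175,177),(81,167),(186,77),(92,67)]   # zoom px in z1: -y/-x ...
for w,z in zip(W,Z):
    t=(250+(z[0]+.5)/3.2-.5,255+(z[1]+.5)/3.2-.5); p,e=near(*wray(c,*w),*ray(T,*t)); print(p.round(4),round(e,4))
E
```

```text
[256 169] [384 252]
((465.4283752441406, 108.63478088378906), (120.63204193115234, 80.76699829101562), 84.67767333984375)
[0.4326 0.0813 0.0052] 0.0006
[0.4385 0.1423 0.0035] 0.0004
[0.4967 0.075  0.0069] 0.0006
[0.5026 0.1348 0.0075] 0.0021
```

Plate at (0.4654, 0.1086), yaw -0.093, with its top surface near bench height. Now descend and grip.

Emit:
jog_arm(delta_pos=[[0,4,0.2],[0,8,0.2],[0,12,0.2],[0,15,0.2],[0,17.2,0.2],[0,17.2,0.2],[0,17.2,0.2],[0,17.2,0.2]], yaw=[-0.01,-0.01,-0.01,-0.01,-0.01,-0.01,-0.01,-0.01], jaw=[8.5,8.5,8.5,8.5,8.5,8.5,8.5,8.5])

```text
time: 2.92
eef_pos: [0.4661, 0.1097, 0.0377]
tcp_rot: [-1.569, -0.002, -0.091]
ft_force: [0.6, 0.1, 0.4]
grip_width: 0.0851
```

Emit:
jog_arm(delta_pos=[[0,0,0],[0,0,0],[0,0,0],[0,0,0],[0,0,0],[0,0,0],[0,0,0],[0,0,0],[0,0,0],[0,0,0],[0,0,0],[0,0,0]], yaw=[0,0,0,0,0,0,0,0,0,0,0,0], jaw=[5,4,3.2,2.8,2.5,2.2,2.0,2.0,2.0,2.0,2.0,2.0], newtons=60)

```text
time: 3.92
eef_pos: [0.465, 0.1096, 0.0369]
tcp_rot: [-1.571, -0.001, -0.091]
ft_force: [-2.3, 0.2, 6.1]
grip_width: 0.0234
```

Emit:
jog_arm(delta_pos=[[0,-1,0],[0,-3,0],[0,-6,0],[0,-9,0],[0,-12,0],[0,-13,0],[0,-13,0],[0,-13,0]], yaw=[0,0,0,0,0,0,0,0], jaw=[2,2,2,2,2,2,2,2])

```text
time: 4.58
eef_pos: [0.464, 0.1093, 0.1656]
tcp_rot: [-1.571, 0.001, -0.092]
ft_force: [-1.0, -0.6, -3.0]
grip_width: 0.0235
```

```bash
python3 - <<'E'
from h import *
s=env.read_state();print(s['eef_pos'],s['tcp_rot'],s['ft_force'],s['wrist_torque'],s['grip_width'])
b=np.array([.466+.0095,.109-.266]);y=s['tcp_rot'][2];d=b-[.466,.109]
print(d@[np.cos(y),np.sin(y)],d@[-np.sin(y),np.cos(y)])
E
```

```text
[0.46398629 0.10931331 0.16563411] [-1.57050050e+00  1.25564532e-03 -9.19231729e-02] [-1.02438224 -0.62112966 -3.01503903] [ 0.00059591  0.03584836 -0.00059855] 0.023463779260900416
0.033877034477666906 -0.26400491763412093
```

Emit:
jog_arm(delta_pos=[[0.4,0,-2.5],[0.8,0,-6],[1.2,0,-9.5],[1.7,0,-13],[2.1,0,-16.5],[2.6,0,-20],[3,0,-23],[3.3,0,-25.4],[3.4,0,-26.4],[3.4,0,-26.4],[3.4,0,-26.4],[3.4,0,-26.4]], yaw=[-0.02,-0.04,-0.06,-0.08,-0.1,-0.12,-0.14,-0.16,-0.177,-0.177,-0.177,-0.177], jaw=[2,2,2,2,2,2,2,2,2,2,2,2])

```text
time: 5.58
eef_pos: [0.4737, -0.156, 0.1648]
tcp_rot: [-1.57, 0.003, 0.085]
ft_force: [-0.3, 0.6, -2.4]
grip_width: 0.0233
```

```bash
python3 - <<'E'
from h import *
o=[]
for n in('top','wrist'):
    c=camera(n); np.save(f'pics/{n}5.npy',c,allow_pickle=True);o.append(c['frame'])
s=env.read_state();print(s['eef_pos'],s['tcp_rot'],s['ft_force'],s['grip_width'])
a=cv2.resize(o[0][245:330,350:510],None,fx=4,fy=4,interpolation=cv2.INTER_CUBIC);b=cv2.resize(o[1][150:270,180:460],None,fx=2,fy=2,interpolation=cv2.INTER_CUBIC)
I=np.zeros((590,640,3),np.uint8);I[:340]=a;I[345:585,:560]=b;cv2.imwrite('pics/z5.png',I)
E
```

```text
[ 0.47428824 -0.15569597  0.16561091] [-1.57043044e+00  1.45154129e-03  8.67887729e-02] [ 0.14038669  0.93790086 -2.57954036] 0.023548335261298594
```

View pics/z5.png

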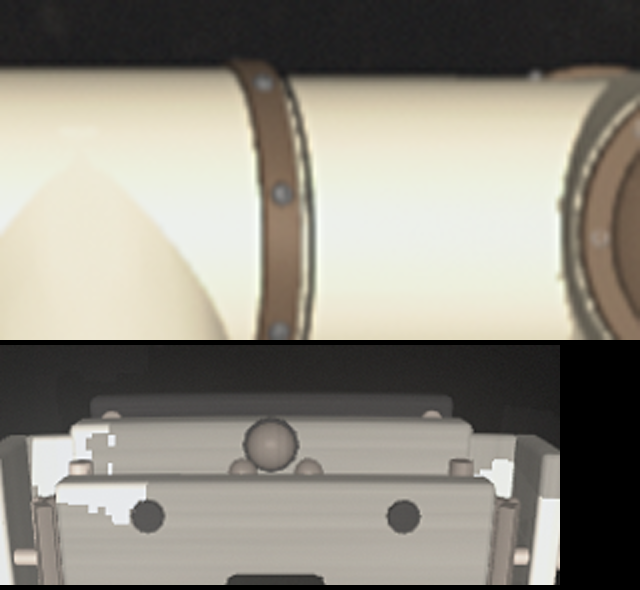

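The arm hides the top view. The wrist view shows the rear ball at zoom (271,445) and the plate's rear pins at (243,467) and (308,467), so they are nearly in line. I'll quantify the misalignment.

```bash
python3 - <<'E'
from h import *
c=np.load('pics/wrist5.npy',allow_pickle=True).item()
p=lambda x,y:(180+(x+.5)/2-.5,150+(y-345+.5)/2-.5)
y=.0868;R=np.array([[np.cos(y),np.sin(y)],[-np.sin(y),np.cos(y)]])
tcp=np.array([.4743,-.1557])
def L(n,x,yy,z): print(n,(R@(wz(c,*p(x,yy),z)[:2]-tcp)*1000).round(1))
L('ball',271,445,.063)
for q in((243,467),(308,467)): L('pin',*q,.132)
L('plateTL',58,480,.139);L('plateTR',495,480,.139)
L('screwL',148,516,.139);L('screwR',403,516,.139)
L('headTL',72,422,.0635);L('headTR',472,422,.0635)   # head corners, about
L('footsL',112,415,.012);L('footsR',432,415,.012)
print(-np.array(c['R']).T@c['t'])
E
```

```text
ball [-32.   -1.5]
pin [-41.   -7.9]
pin [-41.1   7.9]
plateTL [-39.9 -52.5]
plateTR [-40.  53.]
screwL [-30.8 -30.6]
screwR [-30.8  30.6]
headTL [-40.9 -69.4]
headTR [-40.9  66.9]
footsL [-34.4 -66.7]
footsR [-34.4  63.9]
[ 0.39116544 -0.16300518  0.30783524]
```

The plate is centred on the tool. The ball and base sit 1.4 mm to -y, and x and yaw already match. I shift -0.14 cm and descend to about 1 cm above the expected roller contact.

Emit:
jog_arm(delta_pos=[[0,0,-0.14],[0,1,-0.14],[0,2,-0.14],[0,3,-0.14],[0,3.6,-0.14],[0,4,-0.14],[0,4,-0.14],[0,4,-0.14],[0,4,-0.14]], yaw=[0,0,0,0,0,0,0,0,0], jaw=[2,2,2,2,2,2,2,2,2])

```text
time: 6.43
eef_pos: [0.4752, -0.1579, 0.1268]
tcp_rot: [-1.571, -0.001, 0.086]
ft_force: [0.0, 0.1, -3.4]
grip_width: 0.0235
```

```bash
python3 - <<'E'
from h import *
c=camera('wrist');np.save('pics/w6.npy',c,allow_pickle=True)
s=env.read_state();print(s['eef_pos'],s['tcp_rot'],s['ft_force'],s['grip_width'],-np.array(c['R']).T@c['t'])
cv2.imwrite('pics/w6.png',cv2.resize(c['frame'][150:300,160:480],None,fx=2.5,fy=2.5,interpolation=cv2.INTER_CUBIC))
E
```

```text
[ 0.47525466 -0.15794452  0.12686351] [-1.57105888e+00 -1.32336500e-03  8.59746795e-02] [-0.09647382  0.09327481 -1.64474367] 0.023875383229323182 [ 0.39187481 -0.16503967  0.26909259]
```

View pics/w6.png

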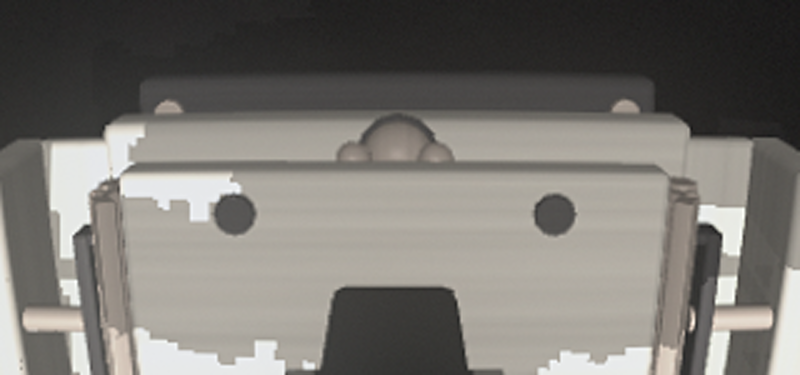

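The view is symmetric: ball at (397,140), pins at 353 and 437, plate edges at 120 and 668, head edges at 105 and 690. I now go down by feel.

Emit:
jog_arm(delta_pos=[[0,0.2,0],[0,0.4,0],[0,0.6,0],[0,0.7,0],[0,0.7,0],[0,0.7,0]], yaw=[0,0,0,0,0,0], jaw=[2,2,2,2,2,2])

```text
time: 6.98
eef_pos: [0.4747, -0.1579, 0.1192]
tcp_rot: [-1.571, 0.0, 0.086]
ft_force: [0.4, 0.2, -2.1]
grip_width: 0.0231
```

Emit:
jog_arm(delta_pos=[[0,0.1,0],[0,0.2,0],[0,0.2,0],[0,0.2,0]], yaw=[0,0,0,0], jaw=[2,2,2,2])

```text
time: 7.32
eef_pos: [0.4749, -0.1577, 0.1175]
tcp_rot: [-1.571, -0.0, 0.086]
ft_force: [-0.1, 1.8, -0.2]
grip_width: 0.0231
```

Emit:
jog_arm(delta_pos=[[0,0.1,0],[0,0.2,0],[0,0.2,0],[0,0.2,0]], yaw=[0,0,0,0], jaw=[2,2,2,2])

```text
time: 7.65
eef_pos: [0.4751, -0.1581, 0.116]
tcp_rot: [-1.571, -0.001, 0.086]
ft_force: [-0.8, 2.4, 4.4]
grip_width: 0.0233
```

Roller contact came at about 0.1175, as predicted. I continue in 1–2 mm steps.

Emit:
jog_arm(delta_pos=[[0,0.05,0.03],[0,0.1,0.03],[0,0.15,0.03],[0,0.15,0.03]], yaw=[0,0,0,0], jaw=[2,2,2,2])

```text
time: 7.98
eef_pos: [0.4751, -0.1581, 0.1148]
tcp_rot: [-1.572, -0.001, 0.086]
ft_force: [-2.6, 0.1, 7.7]
grip_width: 0.0231
```

Emit:
jog_arm(delta_pos=[[0,0.05,0],[0,0.1,0],[0,0.15,0],[0,0.15,0]], yaw=[0,0,0,0], jaw=[2,2,2,2])

```text
time: 8.32
eef_pos: [0.475, -0.1579, 0.1125]
tcp_rot: [-1.571, -0.001, 0.086]
ft_force: [-0.4, 0.7, 1.5]
grip_width: 0.0234
```

Emit:
jog_arm(delta_pos=[[0,0.05,0],[0,0.1,0],[0,0.15,0],[0,0.2,0],[0,0.2,0]], yaw=[0,0,0,0,0], jaw=[2,2,2,2,2])

```text
time: 8.73
eef_pos: [0.4749, -0.1575, 0.1096]
tcp_rot: [-1.57, -0.0, 0.086]
ft_force: [1.5, 1.3, -4.8]
grip_width: 0.0234
```

Emit:
jog_arm(delta_pos=[[0,0.05,0],[0,0.1,0],[0,0.15,0],[0,0.15,0]], yaw=[0,0,0,0], jaw=[2,2,2,2])

```text
time: 9.07
eef_pos: [0.4748, -0.1575, 0.1084]
tcp_rot: [-1.571, -0.0, 0.086]
ft_force: [1.7, 1.0, -6.8]
grip_width: 0.023
```

Emit:
jog_arm(delta_pos=[[0,0.05,0],[0,0.1,0],[0,0.15,0],[0,0.15,0]], yaw=[0,0,0,0], jaw=[2,2,2,2])

```text
time: 9.4
eef_pos: [0.4748, -0.1575, 0.107]
tcp_rot: [-1.571, -0.0, 0.086]
ft_force: [3.2, 0.8, -7.6]
grip_width: 0.0231
```

Both rollers have passed the tips, and the plate is now being pulled down (-7.6 N). I ease it onto the balls.

Emit:
jog_arm(delta_pos=[[0,0.05,0],[0,0.1,0],[0,0.1,0],[0,0.1,0]], yaw=[0,0,0,0], jaw=[2,2,2,2])

```text
time: 9.73
eef_pos: [0.4748, -0.1576, 0.1064]
tcp_rot: [-1.571, -0.0, 0.086]
ft_force: [2.9, 0.5, -6.4]
grip_width: 0.0234
```

Emit:
jog_arm(delta_pos=[[0,0.05,0],[0,0.05,0],[0,0.05,0],[0,0.05,0]], yaw=[0,0,0,0], jaw=[2,2,2,2])

```text
time: 10.07
eef_pos: [0.4748, -0.1577, 0.1061]
tcp_rot: [-1.571, -0.0, 0.086]
ft_force: [2.5, 1.1, -2.3]
grip_width: 0.0238
```

Emit:
jog_arm(delta_pos=[[0,0.05,0],[0,0.05,0],[0,0.05,0],[0,0.05,0]], yaw=[0,0,0,0], jaw=[2,2,2,2])

```text
time: 10.4
eef_pos: [0.4749, -0.1577, 0.1059]
tcp_rot: [-1.571, -0.0, 0.086]
ft_force: [0.7, 0.9, 2.7]
grip_width: 0.0234
```

Emit:
jog_arm(delta_pos=[[0,0.05,0],[0,0.05,0],[0,0.05,0],[0,0.05,0]], yaw=[0,0,0,0], jaw=[2,2,2,2])

```text
time: 10.73
eef_pos: [0.4749, -0.1577, 0.1057]
tcp_rot: [-1.571, -0.001, 0.086]
ft_force: [-0.8, 0.9, 6.5]
grip_width: 0.0231
```

The contact is stiff at z = 0.106, which is 11.5 mm below roller contact, so the plate is home. One last small press, then I release and retreat.

Emit:
jog_arm(delta_pos=[[0,0.04,0],[0,0.04,0],[0,0.04,0]], yaw=[0,0,0], jaw=[2,2,2])

```text
time: 10.98
eef_pos: [0.4749, -0.1578, 0.1057]
tcp_rot: [-1.571, -0.001, 0.086]
ft_force: [-1.4, 2.5, 8.5]
grip_width: 0.0237
```

Emit:
jog_arm(delta_pos=[[0,0,0],[0,0,0],[0,0,0],[0,0,0],[0,0,0],[0,0,0],[0,0,0],[0,0,0],[0,0,0],[0,0,0],[0,0,0],[0,0,0]], yaw=[0,0,0,0,0,0,0,0,0,0,0,0], jaw=[2.3,2.5,2.8,3.2,3.8,4.5,5.2,6,6.8,7,7,7], newtons=20)

```text
time: 11.98
eef_pos: [0.4747, -0.1576, 0.1044]
tcp_rot: [-1.571, 0.0, 0.086]
ft_force: [-0.1, 0.3, -0.1]
grip_width: 0.07
```

Emit:
jog_arm(delta_pos=[[0,-1,0],[0,-3,0],[0,-6,0],[0,-9,0],[0,-12,0],[0,-14,0],[0,-15,0],[0,-15,0],[0,-15,0],[0,-15,0]], yaw=[0,0,0,0,0,0,0,0,0,0], jaw=[7,7,7,7,7,7,7,7,7,7])

```text
time: 12.82
eef_pos: [0.4737, -0.1574, 0.2525]
tcp_rot: [-1.57, 0.003, 0.085]
ft_force: [-0.3, 0.2, -1.1]
grip_width: 0.0699
```

```bash
python3 - <<'E'
from h import *
c=camera('wrist');np.save('pics/w8.npy',c,allow_pickle=True);s=camera('scene')
st=env.read_state();print(st['time'],st['eef_pos'],st['ft_force'],st['grip_width'])
a=cv2.resize(c['frame'][140:270,180:460],None,fx=2.4,fy=2.4,interpolation=cv2.INTER_CUBIC);b=cv2.resize(s['frame'][190:310,360:500],None,fx=2.3,fy=2.3,interpolation=cv2.INTER_CUBIC)
I=np.zeros((600,680,3),np.uint8);I[:a.shape[0],:a.shape[1]]=a;I[315:315+b.shape[0],:b.shape[1]]=b;cv2.imwrite('pics/z8.png',I)
E
```

```text
12.9167 [ 0.47390267 -0.1575055   0.25254641] [ 0.48970167 -0.47969413  0.16907471] 0.0700950476448531
```

View pics/z8.png

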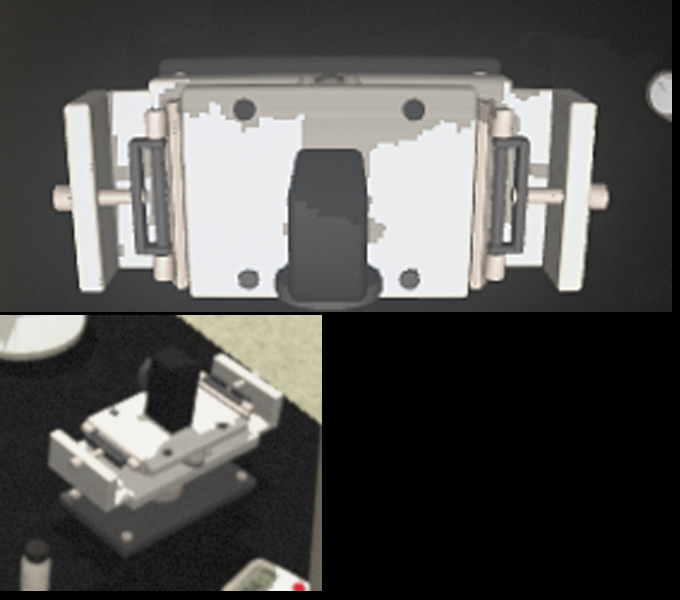

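The plate sits level and centred between the walls. The roller frames are at zoom (150,195) and (508,195), symmetric about the plate, and the mirror is on the two-ball side. One numeric check of roller travel, before against after.

```bash
python3 - <<'E'
from h import *
def edges(n,rows,yaw):
    c=np.load(f'pics/{n}.npy',allow_pickle=True).item();f=c['frame'][rows[0]:rows[1]].min(2).mean(0)
    v=np.mean(rows)-.5; n_=np.array([-np.sin(yaw),np.cos(yaw)]);out=[]
    d=np.diff(f)
    for lo,hi in((195,262),(370,445)):
        for i in range(lo,hi):
            if abs(d[i])>18 and abs(d[i])>=abs(d[i-1]) and abs(d[i])>=abs(d[i+1]):
                out.append((i,int(d[i]),round(1000*float((wz(c,i+.5,v,.0845)[:2]-[.4745,-.1575])@n_),1)))
    print(n,out)
edges('w2',(190,202),.086); edges('w8',(206,216),.086)
E
```

```text
w2 [(204, 95, -96.5), (214, -59, -87.0), (222, 32, -79.6), (224, 38, -77.7), (231, -54, -71.2), (235, -20, -67.5), (237, 54, -65.7), (240, -26, -63.0), (246, 60, -57.5), (252, 63, -52.1), (376, -42, 57.3), (382, 81, 62.7), (385, -49, 65.4), (387, 27, 67.2), (391, 50, 70.9), (401, -78, 80.0), (408, 66, 86.5), (419, -86, 96.7)]
w8 [(208, 105, -95.9), (218, -51, -86.6), (226, 38, -79.3), (228, 22, -77.5), (233, -65, -73.0), (237, -27, -69.4), (239, 69, -67.6), (242, -40, -64.9), (248, 43, -59.5), (251, 51, -56.9), (254, -29, -54.2), (256, 70, -52.5), (376, -59, 51.5), (378, 44, 53.2), (381, -40, 55.9), (384, -29, 58.5), (391, 34, 64.7), (393, -73, 66.5), (395, 29, 68.3), (399, 55, 71.9), (408, -59, 80.1), (416, 61, 87.4), (425, -89, 95.8)]
```

The roller frames sit about 1.9 mm (-y side) and 1–2 mm (+y side) further out than at rest, which is the snapped-over value. The walls did not move. Handing in.

```bash
python3 -c "
from rig import job; print(job.sign_off())"
```

```text
the job is handed in; nothing more can be done
None
```

The mirror plate is back on its base, mirror toward the two-ball side. I pressed it home by feel, let it go, and handed the job in at about 13 s; sign-off reports no verdict.

**What I did:** I located the plate and base with the top and wrist cameras and gripped the plate by its block. I corrected 1.4 mm sideways above the base, then pressed it down in small steps.

**Force record (tool readings at the end of each step):**

| Stage | Tool height | Vertical force |
|---|---|---|
| Touching the rollers | 117.5 mm | about 0 N |
| Highest while pushing the rollers apart | about 115 mm | 7.7 N |
| Rollers pulling the plate down | 107 mm | -7.6 N |
| Firm on the balls, final press | 106 mm | 8.5 N |

The plate went down 11.5 mm from roller contact to home, as described in the task.

**Last checks:**
- **Plate:** in the last picture it looks centred and level; I did not measure its tilt after release.
- **Rollers:** the -y side moved out about 1.9 mm. The +y side moved out about 1–2 mm, a less certain reading because its edges disagreed by about 1 mm.
- **Gripper:** open and about 15 cm above the plate, with force close to zero.
- **Bystanders:** the tool's moves were planned clear of them, but I did not measure their positions again at the end.

**Disagreement:** the top and wrist cameras differed by about 4 mm in absolute x. They agreed within about 1 mm on the plate-to-base offset, so I used that.

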